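Measuring spoons back in their caddy

TASK

Put the four round measuring spoons back in their wooden caddy: stand each one level with its bowl down in the well bored to its size and its handle pointing straight out over the open front. The coffee scoop and the sugar spoon do not belong to the set: leave them where they are.

Things in the scene. Friction and masses are not known exactly. Their poses are not given: they have to be found in the camera images.
- measure_30ml: largest measuring spoon: steel, standing level on its round bowl, 51 mm across the rim, flat bottom 30 mm, 22 mm high. Straight level handle 12 mm wide, 5 mm thick, top 22 mm above the bowl's bottom. Origin at bottom level below the grip point of the handle; x axis along the handle to the bowl (bowl centre x = +60 mm, handle's free end x = -35 mm), z up. 59 g.
- measure_15ml: second largest measuring spoon: steel, standing level on its round bowl, 40 mm across the rim, flat bottom 23 mm, 17 mm high. Straight level handle 12 mm wide, 5 mm thick, top 17 mm above the bowl's bottom. Origin at bottom level below the grip point of the handle; x axis along the handle to the bowl (bowl centre x = +60 mm, handle's free end x = -35 mm), z up. 44 g.
- measure_7ml: third largest measuring spoon: steel, standing level on its round bowl, 30 mm across the rim, flat bottom 17 mm, 14 mm high. Straight level handle 12 mm wide, 5 mm thick, top 14 mm above the bowl's bottom. Origin at bottom level below the grip point of the handle; x axis along the handle to the bowl (bowl centre x = +60 mm, handle's free end x = -35 mm), z up. 34 g.
- measure_3ml: smallest measuring spoon: steel, standing level on its round bowl, 21 mm across the rim, flat bottom 12 mm, 12 mm high. Straight level handle 12 mm wide, 5 mm thick, top 12 mm above the bowl's bottom. Origin at bottom level below the grip point of the handle; x axis along the handle to the bowl (bowl centre x = +60 mm, handle's free end x = -35 mm), z up. 27 g.
- nest_30ml: fixed block of the caddy for measure_30ml: pale wood, 72 (x) x 66 (y) x 24 mm high, round well 60 mm wide, 15.5 mm deep in mid-top. Four stand in a row in any order. Origin: underside centre, 4 mm over the worktop; -x points to the open front. Seated, the spoon's bottom is 8.5 mm above and its origin 60 mm in front (-x) of this origin. Caddy rim 40 mm high at back and ends.
- nest_15ml: fixed block of the caddy for measure_15ml: pale wood, 72 (x) x 66 (y) x 24 mm high, round well 50 mm wide, 10.5 mm deep in mid-top. Four stand in a row in any order. Origin: underside centre, 4 mm over the worktop; -x points to the open front. Seated, the spoon's bottom is 13.5 mm above and its origin 60 mm in front (-x) of this origin. Caddy rim 40 mm high at back and ends.
- nest_7ml: fixed block of the caddy for measure_7ml: pale wood, 72 (x) x 66 (y) x 24 mm high, round well 39 mm wide, 7.5 mm deep in mid-top. Four stand in a row in any order. Origin: underside centre, 4 mm over the worktop; -x points to the open front. Seated, the spoon's bottom is 16.5 mm above and its origin 60 mm in front (-x) of this origin. Caddy rim 40 mm high at back and ends.
- nest_3ml: fixed block of the caddy for measure_3ml: pale wood, 72 (x) x 66 (y) x 24 mm high, round well 29 mm wide, 5.5 mm deep in mid-top. Four stand in a row in any order. Origin: underside centre, 4 mm over the worktop; -x points to the open front. Seated, the spoon's bottom is 18.5 mm above and its origin 60 mm in front (-x) of this origin. Caddy rim 40 mm high at back and ends.
- coffee_scoop: coffee scoop, not a measuring spoon of the set: straight-sided steel cup 38 mm across and 32 mm high with a level handle 14 mm wide; its bottom is as wide as its rim. Origin and x axis as for the measuring spoons (cup centre at x = +60 mm, handle end at x = -35 mm). Must stay where it is.
- sugar_spoon: ordinary steel sugar spoon of the table cutlery, 130 mm long, with a shallow oval bowl 46 x 31 mm and a slim curved handle, lying on the worktop. Origin: on the worktop below the handle; x axis points along the handle to the bowl (bowl centre x = +64 mm, handle end x = -43 mm). Must stay where it is.

How it is judged:
At the end, for the whole second after the job is handed in: Each measuring spoon stands free and still in its own nest: bowl on the well's floor (3 mm), tilt under 5 deg, handle out at the front within 17 deg of the nest's axis, origin 60 +- 10 mm before the nest's, 18 mm sideways. Coffee scoop and sugar spoon within 20 mm of their places (x of measure_30ml in the frame of nest_30ml between -0.07 and -0.05 m and y of measure_30ml in the frame of nest_30ml between -0.018 and 0.018 m and z of measure_30ml in the frame of nest_30ml between 0.0055 and 0.0115 m and angle between each of measure_30ml, measure_15ml, measure_7ml, measure_3ml's own z axis and vertical below 0.09 rad and angle between the x axis of measure_30ml and the x axis of nest_30ml, either way round below 0.3 rad and linear speed of each of measure_30ml, measure_15ml, measure_7ml, measure_3ml below 0.02 m/s and angular speed of each of measure_30ml, measure_15ml, measure_7ml, measure_3ml below 0.2 rad/s and contact force between each of measure_30ml, measure_15ml, measure_7ml, measure_3ml and the fingers below 0.1 N and x of measure_15ml in the frame of nest_15ml between -0.07 and -0.05 m and y of measure_15ml in the frame of nest_15ml between -0.018 and 0.018 m and z of measure_15ml in the frame of nest_15ml between 0.0105 and 0.0165 m and angle between the x axis of measure_15ml and the x axis of nest_15ml, either way round below 0.3 rad and x of measure_7ml in the frame of nest_7ml between -0.07 and -0.05 m and y of measure_7ml in the frame of nest_7ml between -0.018 and 0.018 m and z of measure_7ml in the frame of nest_7ml between 0.0135 and 0.0195 m and angle between the x axis of measure_7ml and the x axis of nest_7ml, either way round below 0.3 rad and x of measure_3ml in the frame of nest_3ml between -0.07 and -0.05 m and y of measure_3ml in the frame of nest_3ml between -0.018 and 0.018 m and z of measure_3ml in the frame of nest_3ml between 0.0155 and 0.0215 m and angle between the x axis of measure_3ml and the x axis of nest_3ml, either way round below 0.3 rad and distance of each of coffee_scoop, sugar_spoon from where it was at the start of the episode below 0.02 m); the robot touches nothing.
It fails at once if the coffee scoop or the sugar spoon is carried off or knocked away (moved by more than 40 mm) (distance of any of coffee_scoop, sugar_spoon from where it was at the start of the episode above 0.04 m).
It also fails if it takes over 120 s, if anything falls off the work surface, if the arm or the gripper's body presses on something with over 40 N, if the wrist force passes 120 N, or if a joint passes its speed limit or range.

ROBOT

A 6-joint arm with a two-finger parallel gripper is mounted at the origin on a cart in front of the work surface, level with it; the furniture and walls round the work are solid. World frame = base frame: x ahead of the robot, y to its left, z up, the work surface at z = 0. Lengths are in m, angles in rad, forces in N, time in s.
With the tool pointing down it reaches from about 0.2 to 0.875 m from the base axis. Payload 3.4 kg.
Tool frame: the origin (TCP) lies between the finger pads; the fingertips stand 25 mm ahead of it and the grasp point (between the pads) lies 6 mm ahead of it (r.nose_length is the z of the fingertips in the tool frame, in m); z points along the fingers, y is the line along which they close (so a half turn about z gives the same grasp; the last joint's range is limited). The gripper opens to 94 mm and grips with 3 to 60 N. Pads are 16 mm wide; open, the fingers measure 119 mm over their backs; the gripper's body (75 mm by 177 mm) begins 78 mm behind the grasp point.
Start: joints at [-1.319, 0.276, 1.505, -0, 1.361, -0.121], TCP at [0.209, -0.536, 0.23] pointing down, gripper open.
Joint ranges: [-2.89, 2.89], [-0.75, 2.08], [0.22, 2.7], [-1.18, 4.32], [0.11, 2.71], [-2.7, 2.7]. Speed limits (rad/s): [2.57, 2.57, 3.14, 3.14, 3.14, 3.14].

INTERFACE

Orientations are given as a unit quaternion [w, x, y, z].
In Python, from plant import r, gripper_to, inverse_kinematics, vision, models, telemetry gives the robot as it stands. Calls block until the motion is done:
- r.move_to(position, orientation): joint-space move of the TCP to a pose.
- r.move_l(position, rot=None, vel=0.15, guard=None): straight line of the TCP; rot=None keeps the orientation; vel is the mean speed in m/s. With guard (N) it stops when the force on the tool has changed by that much, and returns True; else False.
- r.movej(angles): joint-space move.
- gripper_to(opening, f_grip=None): finger opening in m; f_grip is the grip in N (None keeps the last); returns when the fingers have stopped.
- r.hold(seconds).
- inverse_kinematics(position, orientation): joint angles nearest the present ones, or None.
- vision.snapshot(name): name is "scene" or "top"; returns the picture (400x640x3 uint8, red, green, blue); there is no depth.
- vision.get_calibration(name): a dict with "fx", "fy", "cx", "cy" (pixels), "position" and "orientation" of the camera in the world. Camera axes: x right, y down, z forward; pixel columns grow to the right and rows downward; lengths in m; the calibration is good to about 2 mm. A picture is of the moment at which its call begins. get_calibration takes no time and is no camera call.
A pose or a line that the arm cannot do raises r.PlanningError and nothing moves.
- r.sign_off(): hands the job in; it is judged then, once.
Trained networks look in the newest picture that a camera, given by its name, has taken for a name from the list of things; names that differ only in an ending like _2 or _b are one class to them, and where a whole thing is asked for, a point or a joint stands for the part that bears it (a point fixed in the world has none). Each returns a list of dicts, best first, with "score" (0 to 1); they miss things now and then, are a little off and sometimes report something else, mostly with a low value. They report only what shows in the picture. A call takes as long as a camera call.
- models.boxes_of(thing, camera): "at" ([x, y, z] in m, in world coordinates, good to about 4 mm: the middle of the surface that is visible of it).
- models.regions_of(thing, camera): "pixels" (400x640 bool, what is visible of it).
- models.mark_of(thing, camera): "at" ([x, y, z] in m, in world coordinates, good to about 4 mm: a listed point, or the origin of a listed thing).
Readings, each from a call of its own:
- telemetry.current_t(): time.
- telemetry.current_joints(): joint angles.
- telemetry.current_dq(): joint speeds.
- telemetry.current_joint_efforts(): joint torques, N m.
- telemetry.current_ee_pos(): TCP position.
- telemetry.current_tool_rot(): TCP orientation.
- telemetry.current_wrist_force(): force on the tool from outside, world axes, zero at the start.
- telemetry.current_torque(): the same for the moment, N m.
- telemetry.current_opening(): finger opening in m.
- telemetry.current_finger_force(): force on a finger pad.
Only numpy, scipy, OpenCV 4.12 (cv2) and the standard library are available. Lean on these libraries where they do the work, as an engineer would, in place of code of your own. Each camera call takes 0.05 s, during which the arm holds its last target. There are 200 camera calls.

## Working session

There is one attempt and no reset: what is moved stays moved. The work goes in short steps, each a Python script; the robot and the scene stay as the last script left them, time stands still between calls to the robot, and variables do not carry over. Pictures are saved under pics/ and viewed, at most 14 in all, crops included, and the job is handed in when it is done.

```bash
mkdir -p pics; ls
python3 - <<'E'
from plant import *
import cv2
from plant import r, vision, models, telemetry
names=["measure_30ml","measure_15ml","measure_7ml","measure_3ml","nest_30ml","nest_15ml","nest_7ml","nest_3ml","coffee_scoop","sugar_spoon"]
for c in ["top","scene"]:
    im=vision.snapshot(c); cv2.imwrite(f"pics/{c}0.png",im[:,:,::-1])
    k=vision.get_calibration(c); print(c,k)
    for n in names:
        for f in (models.mark_of,models.boxes_of):
            print(n,f.__name__,[([round(float(v),3) for v in d["at"]],round(d["score"],2)) for d in f(n,c)[:3]])
print(telemetry.current_t())
E
```

```text
pics
top {'fx': 408.1612524892629, 'fy': 408.1612524892629, 'cx': 318.9541316030313, 'cy': 201.1259186808799, 'position': array([ 0.33047845, -0.00507816,  1.18553355]), 'orientation': array([-0.06888661,  0.70903098, -0.6985882 ,  0.06711355])}
measure_30ml call []
measure_30ml call [([0.439, 0.339, 0.015], 0.79)]
measure_15ml call [([0.454, -0.037, 0.001], 0.72)]
measure_15ml call [([0.452, 0.015, 0.015], 0.73)]
measure_7ml call [([0.458, 0.143, 0.002], 0.71)]
measure_7ml call [([0.465, 0.18, 0.014], 0.66)]
measure_3ml call [([0.451, -0.333, 0.001], 0.59), ([0.603, 0.3, 0.005], 0.51)]
measure_3ml call [([0.449, -0.305, 0.013], 0.43)]
nest_30ml call [([0.6, 0.1, 0.004], 0.78)]
nest_30ml call [([0.598, 0.101, 0.012], 0.88)]
nest_15ml call [([0.601, 0.232, 0.003], 0.69)]
nest_15ml call []
nest_7ml call [([0.604, 0.299, 0.005], 0.59)]
nest_7ml call [([0.6, 0.298, 0.03], 0.61)]
nest_3ml call [([0.446, 0.285, 0.0], 0.28)]
nest_3ml call [([0.594, 0.167, 0.025], 0.67)]
coffee_scoop call [([0.554, -0.035, 0.002], 0.81)]
coffee_scoop call [([0.562, 0.006, 0.029], 0.49)]
sugar_spoon call [([0
[... 807 characters left out ...]
, 0.102, 0.004], 0.51)]
nest_30ml call [([0.599, 0.119, 0.016], 0.53)]
nest_15ml call [([0.601, 0.232, 0.001], 0.7)]
nest_15ml call [([0.601, 0.24, 0.027], 0.87)]
nest_7ml call [([0.601, 0.302, -0.001], 0.58)]
nest_7ml call [([0.598, 0.303, 0.026], 0.49)]
nest_3ml call [([0.598, 0.164, 0.008], 0.63)]
nest_3ml call [([0.6, 0.166, 0.03], 0.73), ([0.452, -0.145, 0.003], 0.45), ([0.452, 0.013, 0.018], 0.32)]
coffee_scoop call [([0.447, 0.289, 0.002], 0.73), ([0.553, -0.04, -0.0], 0.61)]
coffee_scoop call [([0.565, 0.001, 0.029], 0.59)]
sugar_spoon call [([0.453, -0.192, -0.002], 0.7), ([0.601, 0.23, 0.005], 0.51), ([0.447, 0.288, 0.0], 0.24)]
sugar_spoon call [([0.453, -0.145, 0.002], 0.64)]
2.1
```

```bash
python3 -c "
import cv2
im=cv2.imread('pics/top0.png');cv2.imwrite('pics/top0b.png',cv2.resize(im[50:250,100:500],(800,400),interpolation=cv2.INTER_CUBIC))"
```

```text
(no output)
```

View pics/top0.png

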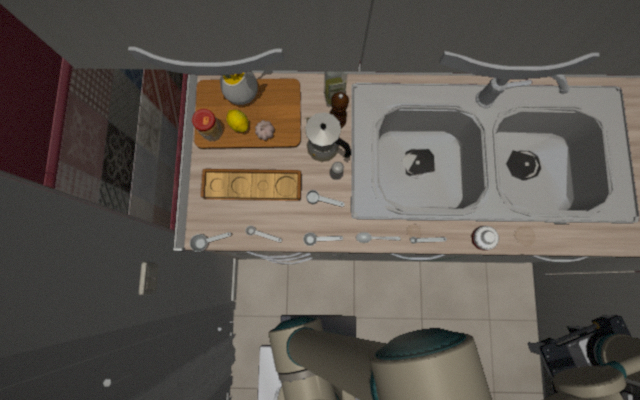

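View pics/scene0.png

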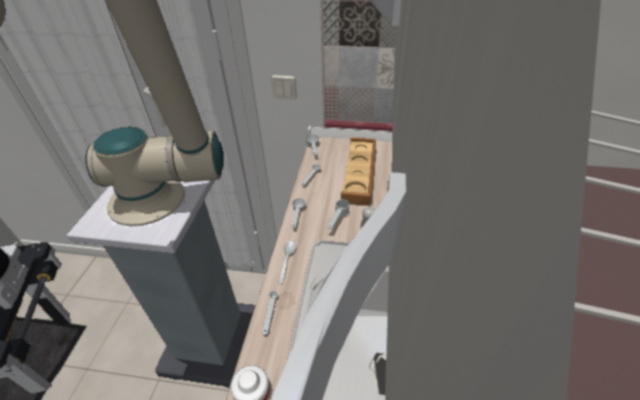

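View pics/top0b.png

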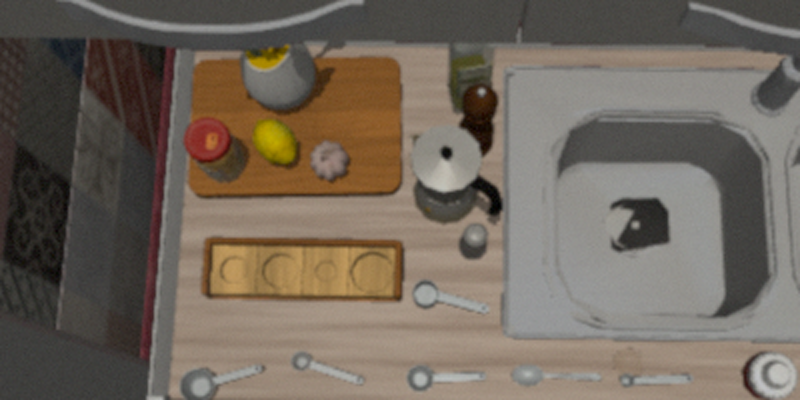

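Nest order, left to right in the top view: 7, 15, 3, 30 ml, front facing the robot. The spoons lie along the front edge with handles towards −y; the scoop is at (325,198) and the sugar spoon at (375,237). Next I'll get precise handle axes and check the height of the side ledge near the left end.

```bash
cat > h.py <<'E'
import numpy as np, cv2
from scipy.spatial.transform import Rotation as R
from plant import r, gripper_to, inverse_kinematics, vision, models, telemetry
H={30:.022,15:.017,7:.014,3:.012}
FL={30:.0085,15:.0135,7:.0165,3:.0185}
def cal(c):
    k=vision.get_calibration(c); q=k["orientation"]; return k,R.from_quat([q[1],q[2],q[3],q[0]]).as_matrix(),np.array(k["position"])
def back(c,uv,z):
    k,M,p=cal(c); uv=np.atleast_2d(uv).astype(float)
    d=np.c_[(uv[:,0]-k["cx"])/k["fx"],(uv[:,1]-k["cy"])/k["fy"],np.ones(len(uv))]@M.T
    return p+d*((z-p[2])/d[:,2])[:,None]
def proj(c,P):
    k,M,p=cal(c); q=(np.atleast_2d(P)-p)@M; return np.c_[q[:,0]/q[:,2]*k["fx"]+k["cx"],q[:,1]/q[:,2]*k["fy"]+k["cy"]]
def spoon(n,c="top"):
    """long axis of the mask: handle end, bowl end, yaw"""
    o=[]
    for d in models.regions_of(f"measure_{n}ml",c)[:2]:
        v,u=np.nonzero(d["pixels"])
        if len(u)<20: continue
        P=back(c,np.c_[u,v],H[n])[:,:2]; m=P.mean(0)
        a=np.linalg.svd(P-m,full_matrices=False)[2][0]; s=(P-m)@a
        w=lambda e:np.ptp(((P-m)@[-a[1],a[0]])[e])
        if w(s>s.max()-.03)<w(s<s.min()+.03): a=-a; s=-s
        o.append((round(d["score"],2),len(u),m.round(4),np.degrees(np.arctan2(a[1],a[0])).round(1),(m+a*(s.min()-.0015)).round(4),(m+a*(s.max()+.0015)).round(4)))
    return o
E
python3 - <<'E'
from h import *
for c in ["top","scene"]:
    im=vision.snapshot(c)
    for n in H: print(c,n,*spoon(n,c),sep="\n   ")
a=cv2.imread('pics/top0.png')[60:260,160:320]; b=cv2.imread('pics/scene0.png')[100:220,280:410]
a=cv2.resize(a,(400,500),interpolation=cv2.INTER_CUBIC); b=cv2.resize(b,(400,369),interpolation=cv2.INTER_CUBIC)
o=np.zeros((500,800,3),np.uint8);o[:,:400]=a;o[:369,400:]=b;cv2.imwrite('pics/c1.png',o)
E
```

```text
top
   30
   (0.64, 321, array([0.4355, 0.3281]), np.float64(107.6), array([0.4589, 0.2541]), array([0.4231, 0.3671]))
top
   15
   (0.58, 290, array([ 4.491e-01, -3.000e-04]), np.float64(91.9), array([ 0.4513, -0.0667]), array([0.4475, 0.0453]))
top
   7
   (0.47, 164, array([0.4598, 0.1678]), np.float64(72.7), array([0.442 , 0.1105]), array([0.4735, 0.2117]))
top
   3
   (0.53, 154, array([ 0.4508, -0.3076]), np.float64(92.7), array([ 0.4535, -0.3635]), array([ 0.4487, -0.2622]))
scene
   30
   (0.57, 171, array([0.4399, 0.319 ]), np.float64(105.4), array([0.4595, 0.2477]), array([0.4271, 0.3658]))
scene
   15
   (0.49, 218, array([0.4493, 0.0009]), np.float64(93.0), array([ 0.4531, -0.0695]), array([0.4469, 0.0474]))
scene
   7
   (0.6, 92, array([0.464 , 0.1748]), np.float64(73.6), array([0.446 , 0.1135]), array([0.4753, 0.2134]))
scene
   3
   (0.84, 290, array([ 0.4516, -0.3113]), np.float64(92.1), array([ 0.4537, -0.3689]), array([ 0.4496, -0.2592]))
```

View pics/c1.png

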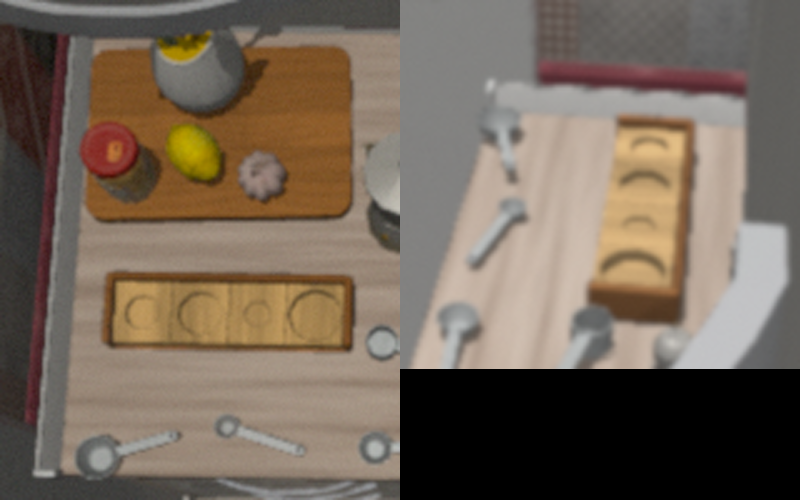

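Run:
```python
from h import *
for z in (0,.045): print(z,back("top",[(176.8,228),(183,180),(186,240),(191,180)],z).round(3).tolist())
# caddy outer corners, zoom->orig, rim z .044 
print(back("top",[(160+104/2.5,60+274/2.5),(160+353/2.5,60+274/2.5),(160+353/2.5,60+350/2.5),(160+105/2.5,60+347/2.5)],.03).round(3).tolist())
# wells centres at z .028
W=np.array([(144,313),(202,314),(258,314),(316,314)])/2.5+[160,60]
print(back("top",W,.028).round(4).tolist())
# spoons
rr={30:.0255,15:.02,7:.015,3:.0105}
e={30:[(.4589,.2541,.4231,.3671),(.4595,.2477,.4271,.3658)],15:[(.4513,-.0667,.4475,.0453),(.4531,-.0695,.4469,.0474)],
7:[(.442,.1105,.4735,.2117),(.446,.1135,.4753,.2134)],3:[(.4535,-.3635,.4487,-.2622),(.4537,-.3689,.4496,-.2592)]}
for n in e:
  for q in e[n]:
    q=np.array(q);a=q[2:]-q[:2];L=np.linalg.norm(a);a/=L;m=(q[:2]+q[2:])/2; o=m-a*((.06+rr[n]-.035)/2)
    print(n,"L",L.round(4),"exp",.095+rr[n],"origin",o.round(4),"yaw",np.degrees(np.arctan2(a[1],a[0])).round(1))
# placing IK check
for n,y in ((30,.1),(3,.166),(15,.232),(7,.3)):
  for s in (0,180):
    q=(R.from_euler('x',180,degrees=True)*R.from_euler('z',s,degrees=True)).as_quat()
    j=inverse_kinematics([.54,y,.06],[q[3],*q[:3]]); print(n,s,None if j is None else np.round(j,2))
```

```text
0 [[0.476, 0.414, 0.0], [0.62, 0.407, 0.0], [0.441, 0.384, 0.0], [0.62, 0.383, 0.0]]
0.045 [[0.47, 0.398, 0.045], [0.609, 0.392, 0.045], [0.437, 0.37, 0.045], [0.609, 0.368, 0.045]]
[[0.645, 0.345, 0.03], [0.649, 0.053, 0.03], [0.558, 0.051, 0.03], [0.558, 0.337, 0.03]]
[[0.5991, 0.2954, 0.028], [0.5989, 0.2278, 0.028], [0.5999, 0.1625, 0.028], [0.6009, 0.095, 0.028]]
30 L 0.1185 exp 0.1205 origin [0.4486 0.2865] yaw 107.6
30 L 0.1225 exp 0.1205 origin [0.45   0.2824] yaw 105.3
15 L 0.1121 exp 0.115 origin [ 0.4502 -0.0332] yaw 91.9
15 L 0.1171 exp 0.115 origin [ 0.4512 -0.0335] yaw 93.0
7 L 0.106 exp 0.11 origin [0.4518 0.142 ] yaw 72.7
7 L 0.1041 exp 0.11 origin [0.455  0.1443] yaw 73.7
3 L 0.1014 exp 0.1055 origin [ 0.4519 -0.3306] yaw 92.7
3 L 0.1098 exp 0.1055 origin [ 0.4523 -0.3318] yaw 92.1
30 0 [ 0.06  0.39  1.81 -0.    0.95  1.63]
30 180 [ 0.06  0.39  1.81 -0.    0.95 -1.51]
3 0 [ 0.18  0.41  1.77 -0.    0.96  1.75]
3 180 [ 0.18  0.41  1.77 -0.    0.96 -1.4 ]
15 0 [ 0.29  0.44  1.72 -0.    0.99  1.86]
15 180 [ 0.29  0.44  1.72 -0.    0.99 -1.28]
7 0 [ 0.39  0.47  1.65 -0.    1.02  1.97]
7 180 [ 0.39  0.47  1.65 -0.    1.02 -1.18]
```

The grey side ledge is about 45 mm high, with its outer edge or wall at y≈0.395, so I'll tilt the tool slightly away from it when placing the 7 ml spoon. I'm starting with the 30 ml.

```bash
cat >> h.py <<'E'
PICK={30:(.449,.286,106.4),15:(.4508,-.0345,92.4),7:(.4535,.142,73.2),3:(.452,-.332,92.4)}
WELL={30:(.600,.0985),3:(.600,.1645),15:(.600,.2305),7:(.600,.2965)}
def quat(yaw,tilt=0):
    q=(R.from_euler('x',tilt,degrees=True)*R.from_euler('z',yaw,degrees=True)*R.from_euler('x',180,degrees=True)).as_quat(); return [q[3],*q[:3]]
def pick(n):
    x,y,a=PICK[n]; gripper_to(.045,30)
    r.move_to([x,y,.20],quat(a)); r.move_l([x,y,.06],vel=.25)
    hit=r.move_l([x,y,.028],vel=.06,guard=15)
    gripper_to(0,35); r.move_l([x,y,.12],vel=.15)
    print(n,"hit",hit,"open",telemetry.current_opening(),"F",telemetry.current_finger_force(),"t",telemetry.current_t())
def place(n,dx=0,tilt=0):
    x,y=WELL[n]; x+=dx-.06; h=.028-(H[n]-.0025)   # TCP above handle axis
    t=np.radians(tilt); up=np.array([0,-np.sin(t),np.cos(t)])*h
    P=lambda z:(np.array([x,y,z+.004+FL[n]+H[n]-.0025])+up).tolist()
    q=quat(0,tilt); r.move_to(P(.10),q); r.move_l(P(.03),vel=.2)
    print("hit",r.move_l(P(.0007),vel=.04,guard=6),telemetry.current_ee_pos(),"want",P(.0007))
def release(n):
    gripper_to(.030); p=np.array(telemetry.current_ee_pos()); r.move_l((p+[0,0,.12]).tolist(),vel=.25); print("t",telemetry.current_t())
E
python3 - <<'E'
from h import *
pick(30); place(30)
cv2.imwrite("pics/s1.png",cv2.resize(vision.snapshot("scene")[100:220,280:410,::-1],None,fx=4,fy=4))
E
```

```text
30 hit False open 0.010760548695318579 F 34.986857771873474 t 9.2833
hit False [0.54026068 0.09850117 0.0412394 ] want [0.54, 0.0985, 0.041199999999999994]
```

View pics/s1.png

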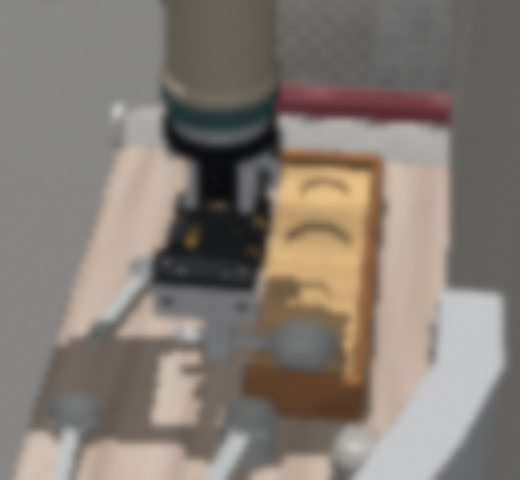

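The 30 ml bowl sits over its well at about (300,345) in the crop, with the handle in the fingers. I'll release it and check.

```bash
cat >> h.py <<'E'
def check(ns,tag=None):
    for c in ("top","scene"):
        im=vision.snapshot(c)
        if tag and c=="top": cv2.imwrite(f"pics/{tag}.png",cv2.resize(im[150:260,180:360,::-1],None,fx=4,fy=4,interpolation=cv2.INTER_CUBIC))
        for n in ns: print(c,n,[(np.round(d["at"],3).tolist(),round(d["score"],2)) for d in models.mark_of(f"measure_{n}ml",c)[:2]])
E
python3 - <<'E'
from h import *
release(30); r.move_to([.42,.03,.3],quat(90)); check([30],"p30")
E
```

```text
t 13.1833
top 30 []
scene 30 [([0.539, 0.102, 0.014], 0.55)]
```

View pics/p30.png

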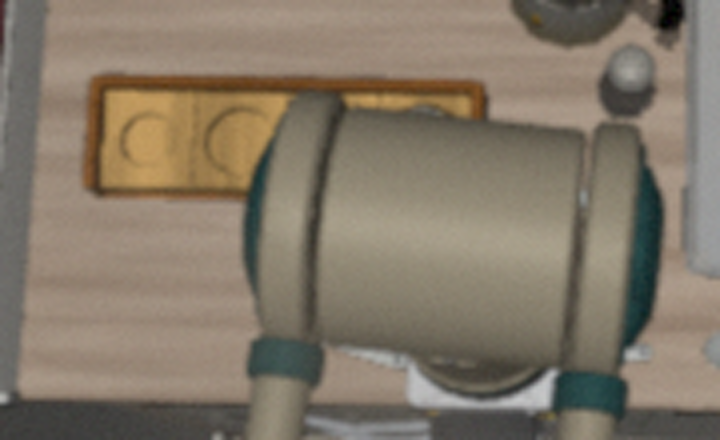

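The arm hides the 30 ml from above, but the scene mark (0.539, 0.102, 0.014) agrees with a seated spoon. On to the 15 and 7 ml.

Run:
```python
from h import *
pick(15); place(15); release(15)
pick(7); place(7,tilt=6); release(7)
r.move_to([.40,-.30,.22],quat(90)); check([30,15,7,3],"p7")
```

```text
15 hit False open 0.011383145148672242 F 34.97638463973999 t 18.7083
hit False [0.54023242 0.2305579  0.04623123] want [0.54, 0.2305, 0.0462]
t 23.075
7 hit False open 0.01139233025618698 F 34.98824715614319 t 27.5917
hit False [0.5401343  0.29482573 0.04921091] want [0.54, 0.2947752803560837, 0.049109611273576506]
t 31.3833
top 30 [([0.542, 0.098, 0.014], 0.63)]
top 15 [([0.542, 0.23, 0.016], 0.58)]
top 7 [([0.541, 0.301, 0.024], 0.47), ([0.552, -0.038, 0.0], 0.26)]
top 3 [([0.45, -0.33, 0.002], 0.51)]
scene 30 [([0.537, 0.1, 0.014], 0.74)]
scene 15 [([0.54, 0.229, 0.018], 0.53)]
scene 7 [([0.54, 0.297, 0.018], 0.52)]
scene 3 [([0.452, -0.333, 0.001], 0.82)]
```

View pics/p7.png

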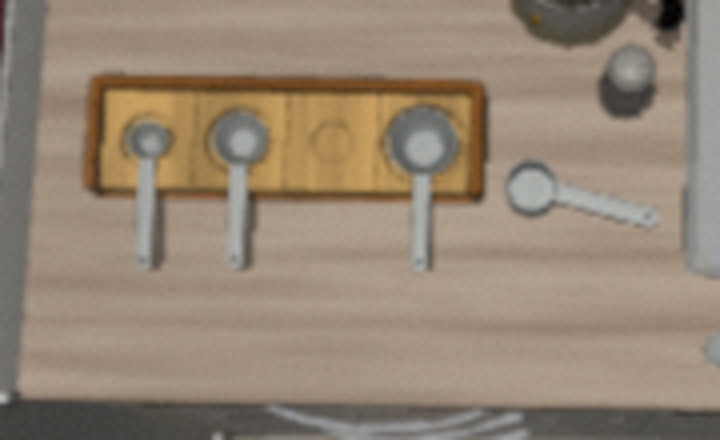

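All three bowls show inside their wells: 7 at (149,140), 15 at (239,138), 30 at (422,140), with handles straight out. Now the 3 ml.

Run:
```python
from h import *
pick(3); place(3); release(3)
r.move_to([.40,-.30,.22],quat(90)); check([30,15,7,3],"p3")
im=vision.snapshot("scene");cv2.imwrite("pics/s3.png",cv2.resize(im[100:220,280:410,::-1],None,fx=5,fy=5,interpolation=cv2.INTER_CUBIC)[:600,:800])
for t in("coffee_scoop","sugar_spoon"):print(t,[np.round(d["at"],3) for d in models.mark_of(t,"scene")])
```

```text
3 hit False open 0.011206472203790806 F 34.98875141143799 t 37.75
hit False [0.54025151 0.16452646 0.05124983] want [0.54, 0.1645, 0.051199999999999996]
t 42.45
top 30 []
top 15 [([0.543, 0.23, 0.018], 0.76), ([0.456, -0.197, 0.0], 0.61)]
top 7 [([0.541, 0.302, 0.021], 0.72)]
top 3 [([0.54, 0.166, 0.024], 0.7)]
scene 30 [([0.54, 0.103, 0.013], 0.5)]
scene 15 [([0.541, 0.231, 0.02], 0.59)]
scene 7 [([0.539, 0.296, 0.021], 0.59)]
scene 3 [([0.54, 0.164, 0.025], 0.44)]
coffee_scoop [array([ 0.556, -0.038,  0.002])]
sugar_spoon [array([ 0.454, -0.195, -0.002]), array([0.542, 0.229, 0.017])]
```

View pics/p3.png

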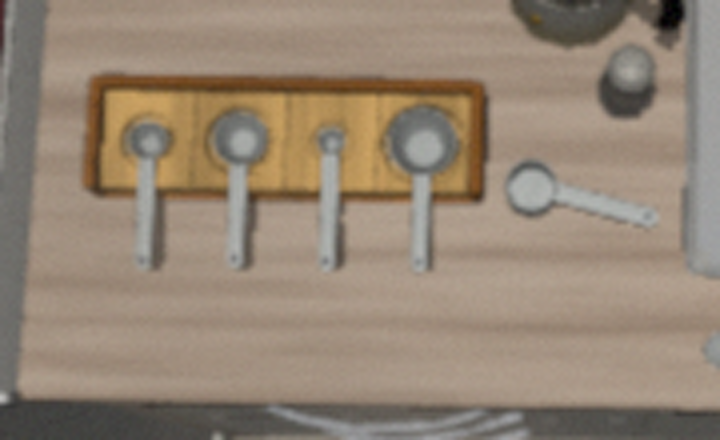

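View pics/s3.png

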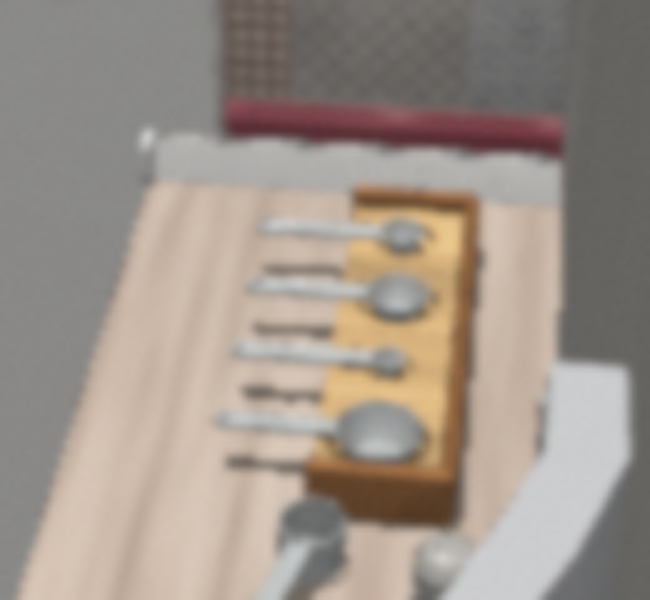

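All four bowls are in their wells with parallel handles. A quick check that the handles are level, from where the free ends fall in the scene view.

Run:
```python
from h import *
top={7:(146,268),15:(236,268),3:(328,270),30:(420,270)}; sc={7:(260,226),15:(248,287),3:(233,350),30:(216,418)}
from scipy.optimize import least_squares
for n in top:
    a=np.array(top[n])/4+[180,150]; b=np.array(sc[n])/5+[280,100]
    s=least_squares(lambda X:np.r_[proj("top",X)[0]-a,proj("scene",X)[0]-b],[.5,.2,.03])
    print(n,s.x.round(4),"expect z",.004+FL[n]+H[n],"res",s.fun.round(1))
```

```text
7 [0.5064 0.2917 0.034 ] expect z 0.0345 res [-0.2 -0.6 -0.7  0.2]
15 [0.5075 0.228  0.0314] expect z 0.0345 res [-0.1 -0.5 -0.6  0.2]
3 [0.5071 0.1621 0.0322] expect z 0.0345 res [-0.2 -0.6 -0.7  0.2]
30 [0.5073 0.0961 0.0339] expect z 0.0345 res [-0.1 -0.4 -0.4  0.1]
```

The handle ends triangulate to the expected height within 3 mm, so all four are level. Handing in.

```bash
python3 -c "
from plant import r
print(r.sign_off())"
```

```text
the job is handed in; nothing more can be done
None
```

All four measuring spoons are in their own wells, level and with handles out over the front in the last pictures; the coffee scoop and sugar spoon were not moved, and the job is handed in (no verdict came back).

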